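# Show a guest where the car fob charges

## Task

Show a guest where the car fob goes to charge: first point at the car fob from above, fingertips about two centimetres over its middle without touching it, and stay there at least two seconds; then push the cradle's sliding cover fully back by the front of its ridge with the fingertips; then point down in the same way, without touching, at the middle of the uncovered bay for at least two seconds. Grasp, lift or move nothing else, point at nothing else, keep the hand well above things as it crosses the shelf, and leave the cover fully open.

Things in the scene. Friction and masses are not known exactly. Their poses are not given: they have to be found in the camera images.
- fob: the car fob, to be pointed at: black plastic, 14 mm thick, lying flat; a tapered outline with rounded ends 63 mm long along its x, 38 mm wide at the -x end and 28 mm at the +x end, three small grey keys in a row on top and a steel split ring 22 mm across beyond the +x end. Origin at the underside, near the middle of its length; z up. Loose: do not touch
- cradle: cream ceramic charging cradle, fixed to the shelf, 160 (x) by 130 (y) by 40 mm high, at any yaw within 0.4 rad; origin at the centre of its underside, z up, x from its front (nearer the robot) to its back. Its bay, 60 (x) by 86 (y) mm, lies in the front half; the back half is a flat deck onto which the cover slides. Two 9 mm high metal guide strips run along x on its top, 58 mm either side of the middle
- bay_mouth (a point): centre of the bay's mouth, level with the cradle's top (40 mm above the shelf); in the cradle's frame 36 mm in front of its origin. Axes as the cradle's. The bay's black floor is 18 mm below its mouth
- cover (a joint): grey sliding cover of the cradle, a 6 mm thick plate 72 (x) by 108 (y) mm lying on the cradle's top; its value is how far in m it has slid back along the cradle's +x: 0 hides the bay, 0.070 is fully open at its stop. It starts between 0 and 0.02. It slides against about 3 N of friction and stays where it is left
- ridge (a point): middle of the top edge of the front (-x) face of the ridge across the cover, moving with it; axes as the cradle's. The ridge is 96 mm long (y), 20 mm high above the cover's plate, so its top edge is 66 mm and the plate's top 46 mm above the shelf; the front face is upright and is pushed towards the cradle's +x; behind it the ridge falls away in a slope to the cover's back edge and offers nothing to pinch
- remote: garage remote: plain black oblong 62 by 40 by 14 mm with one round grey button; loose, bystander; origin at the centre of its underside
- tin: round steel mint tin, 52 mm across, 16 mm high; loose, bystander; origin at the centre of its underside
- cup: stainless steel coin cup, 72 mm across its rim, 75 mm high; loose, bystander; origin at the centre of its underside
- bluebox: translucent blue plastic box, 74 mm square, 76 mm high with its round twist cap; loose, bystander; origin at the centre of its underside
- tray: small clear glass tray, 105 by 150 by 16 mm; loose, bystander; origin at the centre of its underside
- case: black spectacles case, 155 by 58 by 44 mm; loose, bystander; origin at the centre of its underside
Not all that is in view belongs to the job. Leave any red or yellow look-alike of the fob alone. Leave any orange look-alike of the cradle alone.

How it is judged:
By the outcome, as a careful person would: the job done as asked, in the order asked, and still so for the second after the job is handed in, with the robot touching nothing.
It also fails if it takes over 58 s, if anything falls off the work surface, if the arm or the gripper's body presses on something with over 40 N, if the wrist force passes 120 N, or if a joint passes its speed limit or range.

## Robot

A 6-joint arm with a two-finger parallel gripper is mounted at the origin on the work surface. World frame = base frame: x ahead of the robot, y to its left, z up, the work surface at z = 0. Lengths are in m, angles in rad, forces in N, time in s.
With the tool pointing down it reaches from about 0.35 to 0.975 m from the base axis. Payload 4.9 kg.
Tool frame: the origin (TCP) lies between the finger pads; the fingertips stand 25 mm ahead of it and the grasp point (between the pads) lies 6 mm ahead of it; z points along the fingers, y is the line along which they close (so a half turn about z gives the same grasp; the last joint's range is limited). The gripper opens to 85 mm and grips with 20 to 120 N. Pads are 22 mm wide; open, the fingers measure 114 mm over their backs; the gripper's body (76 mm by 85 mm) begins 54 mm behind the grasp point. The pads swing forward as they close: fully open they stand 13 mm farther back than shut.
Start: joints at [-1.371, 0.053, 1.613, -0, 1.476, -0.119], TCP at [0.196, -0.593, 0.256] pointing down, gripper open.
Joint ranges: [-3.01, 3.01], [-1.01, 2.22], [0.06, 2.58], [-1.02, 4.17], [0.09, 2.62], [-3.14, 3.14]. Speed limits (rad/s): [2.57, 2.57, 3.14, 3.14, 3.14, 3.14].

## Interface

Orientations are given as a rotation vector (axis times angle).
In Python, from rig import env, effector, solver, imaging, workorder gives the robot as it stands. Calls block until the motion is done:
- env.reach(position, orientation): joint-space move of the TCP to a pose.
- env.move_l(position, ori=None, vel=0.15): straight line of the TCP; ori=None keeps the orientation; vel is the mean speed in m/s.
- env.move_joints(angles): joint-space move.
- effector.command_gripper(opening): finger opening in m; the grip force is fixed at half the most; returns when the fingers have stopped.
- env.hold(seconds).
- solver.ik(position, orientation): joint angles nearest the present ones, or None.
- imaging.capture(name): name is "side" or "top" or "wrist"; returns a dict with "image" (384x512x3 uint8, red, green, blue), "range_z" (384x512 float32, m along the optical axis (not along the pixel's ray), 0 where there is no reading), "fovy" (degrees; the focal length in pixels is half the picture's height over the tangent of half this angle, whatever the lens; pixels are square), "cx", "cy" (the principal point, pixels), "view" (4x4, takes a point from world to camera coordinates). Camera axes: x right, y up, looking along -z (the intrinsics and any distortion apply to the point x, -y, -z); pixel columns grow to the right and rows downward; lengths in m; the calibration is good to about 2 mm. A picture is of the moment at which its call begins.
A pose or a line that the arm cannot do raises env.Unreachable and nothing moves.
- workorder.close_job(): hands the job in; it is judged then, once.
Readings, each from a call of its own:
- env.get_clock(): time.
- env.get_q(): joint angles.
- env.get_qd(): joint speeds.
- env.get_effort(): joint torques, N m.
- env.get_ee_pos(): TCP position.
- env.get_ee_rot(): TCP orientation.
- env.get_contact_force(): force on the tool from outside, world axes, zero at the start.
- env.get_wrist_torque(): the same for the moment, N m.
- env.get_finger_gap(): finger opening in m.
- env.get_finger_force(): force on a finger pad.
Only numpy, scipy, OpenCV 4.12 (cv2) and the standard library are available. Lean on these libraries where they do the work, as an engineer would, in place of code of your own. Each camera call takes 0.05 s, during which the arm holds its last target. There are 200 camera calls.

## Working session

There is one attempt and no reset: what is moved stays moved. The work goes in short steps, each a Python script; the robot and the scene stay as the last script left them, time stands still between calls to the robot, and variables do not carry over. Pictures are saved under pics/ and viewed, at most 10 in all, crops included, and the job is handed in when it is done.

```bash
mkdir -p pics; ls; python3 - <<'E'
from rig import env, imaging
import cv2, numpy as np
for n in ("top","side"):
    d=imaging.capture(n); np.savez(f"{n}.npz",**d)
    print(n,d["fovy"],d["cx"],d["cy"],d["view"].round(3).tolist(),[k for k in d], (d["range_z"]>0).mean())
    cv2.imwrite(f"pics/{n}.png",cv2.resize(d["image"][:,:,::-1],(800,600),interpolation=cv2.INTER_CUBIC))
print(env.get_clock(),env.get_ee_rot(),env.get_finger_gap())
E
```

```text
pics
top 46.569541120008985 257.69468164700226 197.29732773883146 [[0.026, -0.999, 0.031, -0.126], [0.992, 0.029, 0.12, -0.569], [-0.121, 0.027, 0.992, -1.349], [0.0, 0.0, 0.0, 1.0]] ['image', 'range_z', 'fovy', 'cx', 'cy', 'view'] 0.9957326253255209
side 48.88944199586589 251.82386060159092 193.8911506297991 [[-0.932, -0.362, -0.018, 0.503], [0.242, -0.658, 0.714, -0.231], [-0.271, 0.661, 0.7, -0.84], [0.0, 0.0, 0.0, 1.0]] ['image', 'range_z', 'fovy', 'cx', 'cy', 'view'] 0.9957784016927084
0.1 [-3.09992189e+00 -4.98316792e-01  9.22497884e-05] 0.08556440742829313
```

View pics/top.png

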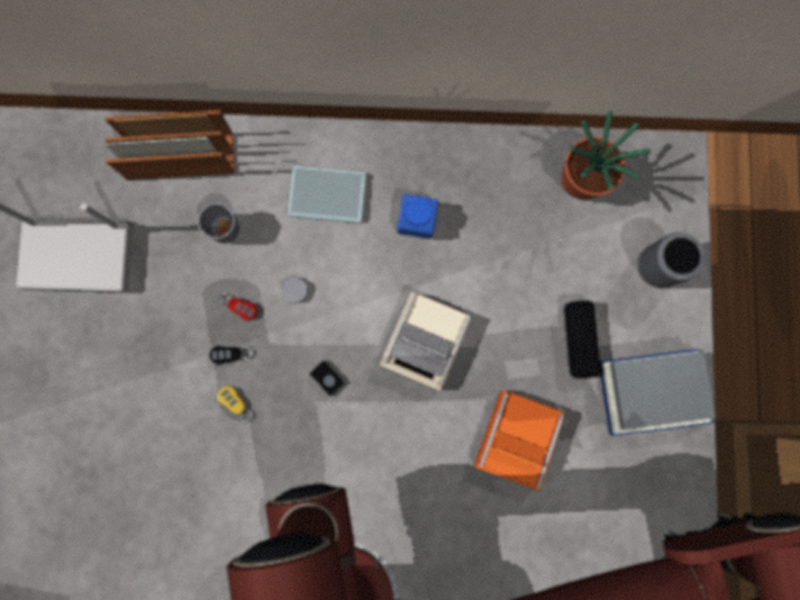

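View pics/side.png

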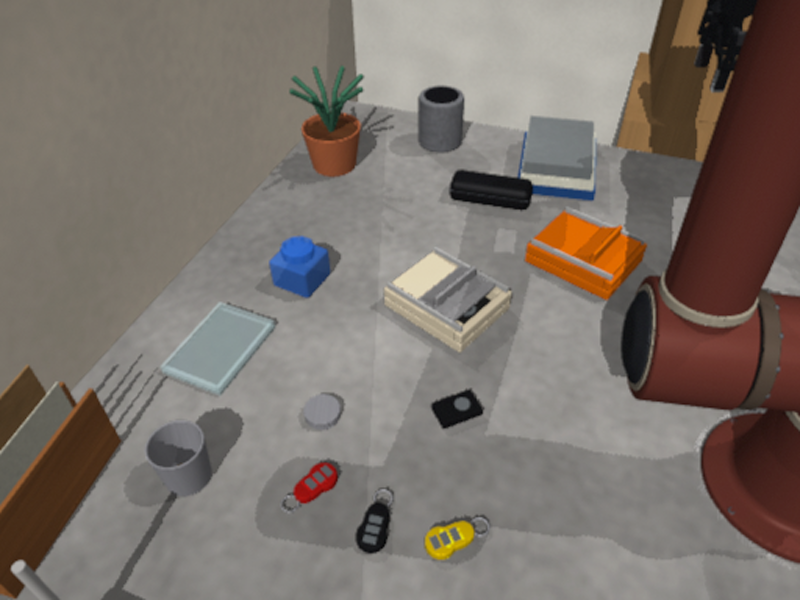

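Top view (800x600 px): the candidates for the fob are the black tapered one with three keys and a ring at (228,354), the plain black remote with a round button at (327,378), and the red (240,307) and yellow (233,400) look-alikes. The black one at (228,354) fits. The cream cradle is at (426,338) and the orange one at (520,440) is the look-alike. In the side view the fob is at (375,525) and the cradle at (447,298).

```bash
cat > h.py <<'E'
import numpy as np, cv2
def cloud(d):
    h,w=d["range_z"].shape; f=h/2/np.tan(np.radians(float(d["fovy"]))/2)
    v,u=np.mgrid[:h,:w]; z=d["range_z"]
    P=np.stack([(u-d["cx"])/f*z,-(v-d["cy"])/f*z,-z,np.ones_like(z)],-1)
    return (P@np.linalg.inv(d["view"]).T)[...,:3]
def ray(d,uv,zp):
    f=d["image"].shape[0]/2/np.tan(np.radians(float(d["fovy"]))/2)
    uv=np.atleast_2d(uv).astype(float); I=np.linalg.inv(d["view"])
    r=np.c_[(uv[:,0]-d["cx"])/f,-(uv[:,1]-d["cy"])/f,-np.ones(len(uv))]@I[:3,:3].T
    o=I[:3,3]; return o+r*((zp-o[2])/r[:,2])[:,None]
E
python3 - <<'E'
from h import *
S=1.5625
for n,fob,cr in (("top",(228,354),(426,338)),("side",(375,525),(447,298))):
    d=dict(np.load(n+".npz")); C=cloud(d); im=d["image"]; hsv=cv2.cvtColor(im,cv2.COLOR_RGB2HSV)
    # floor check at several places
    for p in ((100,400),(300,430),(500,300),(620,250)) if n=="top" else ((300,330),(450,470),(560,420),(400,160)):
        q=C[int(p[1]/S)-2:int(p[1]/S)+3,int(p[0]/S)-2:int(p[0]/S)+3].reshape(-1,3); print(n,"floor",p,np.median(q,0).round(4))
    def comp(mask,p,r):
        m=np.zeros(mask.shape,np.uint8); x,y=int(p[0]/S),int(p[1]/S); m[y-r:y+r,x-r:x+r]=mask[y-r:y+r,x-r:x+r]
        return m
    m=comp((hsv[...,2]<60),fob,30)
    k,l,st,ce=cv2.connectedComponentsWithStats(m); i=1+np.argmax(st[1:,4])
    q=C[l==i]; print(n,"fob",st[i],ce[i].round(1),"ray",ray(d,ce[i],0.012).round(4),"med",np.median(q,0).round(4))
    m=comp((C[...,2]>0.03),cr,50 if n=="top" else 48)
    k,l,st,ce=cv2.connectedComponentsWithStats(m); i=1+np.argmax(st[1:,4])
    q=C[l==i]; r=cv2.minAreaRect((q[:,:2]*1000).astype(np.float32)); print(n,"cradle",st[i],r,np.percentile(q[:,2],[5,50,95]).round(4))
    rg=q[q[:,2]>0.058]; print(" ridge top",len(rg),rg.mean(0).round(4),cv2.minAreaRect((rg[:,:2]*1000).astype(np.float32)))
    x,y=(int(c/S) for c in fob); x2,y2=(int(c/S) for c in cr)
    cv2.imwrite(f"pics/crop_{n}.png",np.hstack([cv2.resize(im[b-30:b+30,a-30:a+30,::-1],(400,400),interpolation=cv2.INTER_CUBIC) for a,b in ((x,y),(x2,y2))]))
E
python3 -c "
import cv2,numpy as np
cv2.imwrite('pics/crops.png',np.vstack([cv2.resize(cv2.imread('pics/crop_%s.png'%n),(600,300)) for n in ('top','side')]))"
```

```text
top floor (100, 400) [ 0.3755  0.4844 -0.002 ]
top floor (300, 430) [ 3.269e-01  8.730e-02 -2.000e-04]
top floor (500, 300) [ 0.5995 -0.3104  0.0013]
top floor (620, 250) [ 0.7112 -0.558   0.0008]
top fob [136 222  19  11 116] [145.7 226.5] ray [[0.473  0.2352 0.012 ]] med [0.4748 0.2328 0.0131]
top cradle [ 243  187   58   63 2069] ((486.791748046875, -146.90626525878906), (130.0225830078125, 208.31214904785156), 68.57353210449219) [0.0358 0.043  0.061 ]
 ridge top 157 [ 0.4913 -0.1445  0.1746] ((478.9720153808594, -143.72341918945312), (99.65505981445312, 181.55874633789062), 74.89541625976562)
side floor (300, 330) [ 0.7091 -0.0258  0.0009]
side floor (450, 470) [0.4095 0.1309 0.0015]
side floor (560, 420) [0.2916 0.0006 0.0007]
side floor (400, 160) [ 0.7366 -0.5442  0.0014]
side fob [228 321  22  33 377] [239.6 337.7] ray [[0.4687 0.2458 0.012 ]] med [0.4676 0.2473 0.0141]
side cradle [ 245  158   83   60 2483] ((459.575927734375, 178.49368286132812), (200.58245849609375, 852.517822265625), 8.5253324508667) [0.0349 0.0435 0.061 ]
 ridge top 180 [ 0.4863 -0.1061  0.1024] ((419.16412353515625, 200.72586059570312), (65.2778091430664, 804.0166625976562), 12.959484100341797)
```

View pics/crops.png

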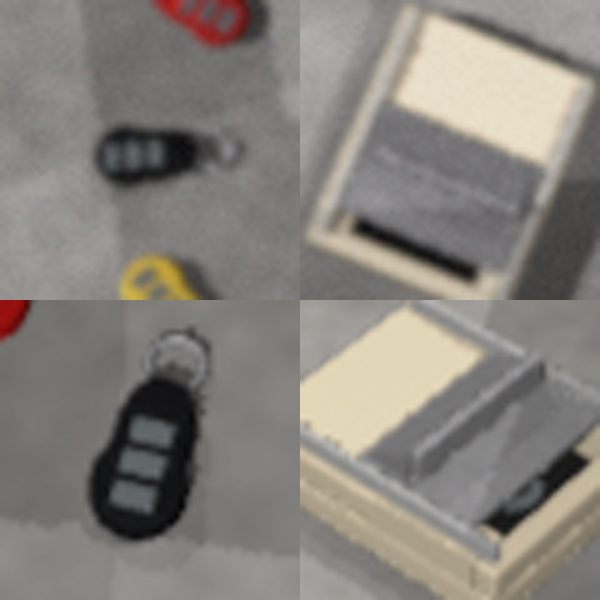

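The crop confirms the choice: tapered black body, three grey keys, ring to the right (world -y). The cover is partly slid, with a black strip of bay visible in front. Next I close the gripper, hover high above the fob and look with the wrist camera. I also check the fingertip height in the side view.

```bash
python3 - <<'E'
from h import *
from rig import env, effector, imaging
from scipy.spatial.transform import Rotation as R
print(R.from_rotvec(env.get_ee_rot()).as_matrix().round(3).tolist())
for n,b in (("top",(232,182,310,256)),("side",(236,152,336,226))):
    d=dict(np.load(n+".npz")); C=cloud(d)[b[1]:b[3],b[0]:b[2]]
    q=C[(C[...,2]>.036)&(C[...,2]<.075)]; 
    r=cv2.minAreaRect((q[:,:2]*1000).astype(np.float32)); print(n,"cradle",r)
    q=q[q[:,2]>0.055]; print(" ridge",q.mean(0).round(4),cv2.minAreaRect((q[:,:2]*1000).astype(np.float32)))
effector.command_gripper(0.0)
print("gap",env.get_finger_gap())
# tool down, closing line along world x/y: x_tool = (1,0,0), y_tool=(0,-1,0)
rot=R.from_matrix([[1,0,0],[0,-1,0],[0,0,-1]]).as_rotvec()
env.move_l([0.196,-0.593,0.32],vel=0.3)
env.reach([0.471,0.238,0.30],rot)
print(env.get_clock(),env.get_ee_pos(),env.get_q())
for n in("wrist","side"):
    d=imaging.capture(n); np.savez(n+"1.npz",**d); C=cloud(d)
    cv2.imwrite(f"pics/{n}1.png",cv2.resize(d["image"][:,:,::-1],(640,480)))
print(np.load("wrist1.npz")["view"].round(3).tolist())
E
```

```text
[[0.95, 0.313, -0.0], [0.313, -0.95, 0.002], [0.0, -0.002, -1.0]]
top cradle ((508.97747802734375, -155.5740509033203), (129.99664306640625, 159.6544647216797), 68.6204605102539)
 ridge [ 0.5006 -0.1506  0.0613] ((505.67156982421875, -153.58811950683594), (115.43163299560547, 115.09526824951172), 69.8159408569336)
side cradle ((509.1053466796875, -155.22042846679688), (132.5712127685547, 161.86683654785156), 68.74824523925781)
 ridge [ 0.4993 -0.1473  0.0615] ((501.6781311035156, -151.7279052734375), (96.8994140625, 23.28363609313965), 69.3257064819336)
gap 0.00018529993324795514
4.2917 [0.47131916 0.23750414 0.29998306] [ 3.25800869e-01 -2.04260204e-01  1.78383896e+00 -1.72293106e-04
  1.56201854e+00  1.89754693e+00]
[[-0.002, -1.0, -0.001, 0.238], [0.945, -0.001, -0.327, -0.389], [0.327, -0.001, 0.945, -0.576], [0.0, 0.0, 0.0, 1.0]]
```

View pics/wrist1.png

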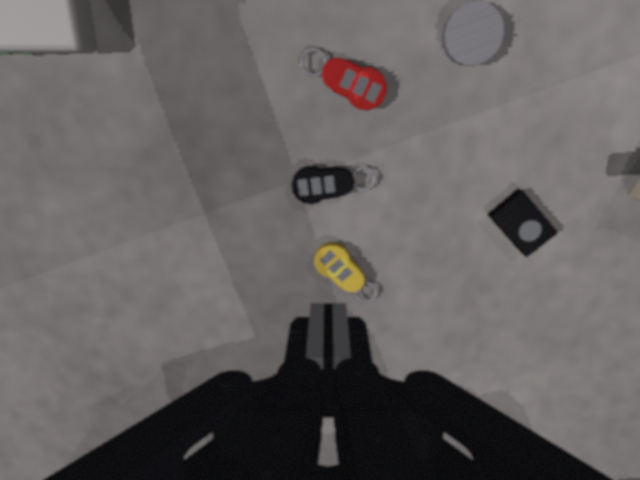

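View pics/side1.png

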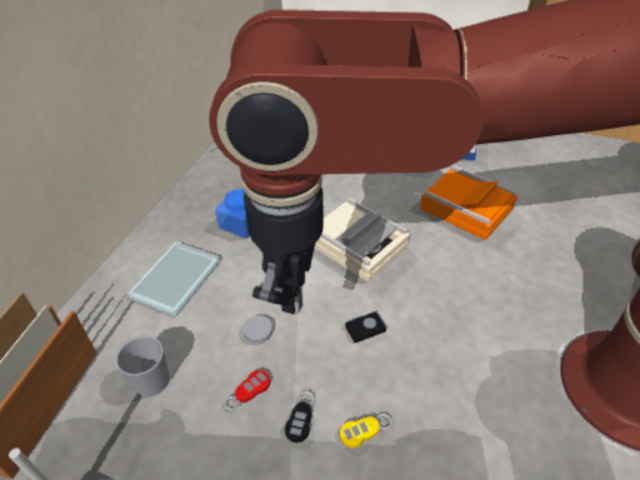

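The wrist view shows the fob at (322,184) of 640x480 with its ring at (368,176); red and yellow sit either side. The side view shows clear space under the hand. The cradle agrees between both views, centre (0.509,-0.155), yaw about -0.374, size 130x160. Now the fob and the fingertip height from the wrist data.

```bash
python3 - <<'E'
from h import *
d=dict(np.load("wrist1.npz")); C=cloud(d); im=d["image"]
def fob(d,box,thr=60):
    v=d["image"].max(2); m=np.zeros(v.shape,np.uint8); x0,y0,x1,y1=box
    m[y0:y1,x0:x1]=(v<thr)[y0:y1,x0:x1]
    k,l,st,_=cv2.connectedComponentsWithStats(m); i=1+np.argmax(st[1:,4])
    h=cv2.convexHull(np.argwhere(l==i)[:,::-1].astype(np.int32))[:,0]
    P=(ray(d,h,0.010)[:,:2]*1000).astype(np.float32); M=cv2.moments(P)
    return np.array([M["m10"],M["m01"]])/M["m00"],cv2.minAreaRect(P)
for t in(45,60,75): print("wrist",fob(d,(225,128,287,168),t))
for n,b in(("top",(128,215,160,240)),("side",(222,310,255,360))):
    dd=dict(np.load(n+".npz")); print(n,[fob(dd,b,t) for t in(45,60,75)])
# floor check near fob and fingertip height
print("floor",np.median(C[175:185,200:220].reshape(-1,3),0), "fobtop",np.median(C[145:150,250:265].reshape(-1,3),0))
t=C[235:290,235:290].reshape(-1,3); t=t[(t[:,2]>.2)&(t[:,2]<.4)]; print("tip wrist",np.percentile(t[:,2],[0,1,5]).round(4),t[t[:,2]<np.percentile(t[:,2],3)].mean(0))
s=cloud(dict(np.load("side1.npz")))[195:255,195:255].reshape(-1,3); s=s[(s[:,2]>.2)&(s[:,2]<.4)]; print("tip side",np.percentile(s[:,2],[0,1,5]).round(4), s[s[:,2]<np.percentile(s[:,2],2)].mean(0))
E
```

```text
wrist (array([472.54964965, 243.91715432]), ((471.12518310546875, 242.693603515625), (59.31656265258789, 36.23680114746094), 89.91156005859375))
wrist (array([472.87834462, 243.71351332]), ((474.5738220214844, 243.40550231933594), (36.84611511230469, 61.35935974121094), 15.19467830657959))
wrist (array([472.94354662, 243.39302336]), ((471.7320251464844, 242.13369750976562), (62.9798469543457, 37.450069427490234), 89.91615295410156))
top [(array([469.77116031, 233.06363228]), ((466.2909240722656, 234.27413940429688), (24.576204299926758, 52.26145935058594), 40.2908821105957)), (array([472.67390798, 239.90196718]), ((471.459228515625, 237.981201171875), (31.11358070373535, 56.031002044677734), 1.6010558605194092)), (array([472.79913478, 239.18416381]), ((470.1248474121094, 236.50112915039062), (70.46100616455078, 37.35811996459961), 86.3807601928711))]
side [(array([470.4532502 , 244.99896276]), ((468.88055419921875, 243.7025604248047), (63.19832992553711, 36.83969497680664), 87.6968994140625)), (array([470.03732216, 244.51365588]), ((469.85369873046875, 243.22909545898438), (36.82191848754883, 65.94239807128906), 3.9415476322174072)), (array([470.41119496, 243.31614768]), ((472.61138916015625, 241.30560302734375), (38.2372932434082, 69.85287475585938), 15.569009780883789))]
floor [0.42732584 0.30616596 0.00053827] fobtop [0.47309985 0.24383133 0.01497844]
tip wrist [0.2784 0.2805 0.2827] [0.48248103 0.23749062 0.28066663]
tip side [0.276  0.2836 0.2925] [0.46396073 0.24294776 0.28256275]
```

Fob middle ≈ (0.4715, 0.2425) and measured at 62x37 mm, which matches. Tips stand 25 mm ahead of the TCP, which checks out. Pointing now, then hovering in front of the cradle for a close look.

```bash
python3 - <<'E'
from h import *
from rig import env, imaging
from scipy.spatial.transform import Rotation as R
env.move_l([0.4715,0.2425,0.20],vel=0.2)
env.move_l([0.4715,0.2425,0.059],vel=0.1)
env.hold(2.8); print(env.get_ee_pos(),env.get_contact_force(),env.get_clock())
env.move_l([0.4715,0.2425,0.28],vel=0.2)
yaw=-0.374; ex=np.array([np.cos(yaw),np.sin(yaw),0]); ey=np.array([-ex[1],ex[0],0])
rot=R.from_matrix(np.c_[ex,-ey,[0,0,-1]]).as_rotvec()
c=np.array([0.509,-0.1554,0])
env.reach(c-0.10*ex+[0,0,.28],rot)
print(env.get_clock(),env.get_ee_pos(),env.get_q().round(3))
d=imaging.capture("wrist"); np.savez("wrist2.npz",**d); C=cloud(d)
L=(C-c)@np.c_[ex,ey,[0,0,1]]
q=L[(np.abs(L[...,0])<.09)&(np.abs(L[...,1])<.075)&(L[...,2]<.08)&(L[...,2]>.034)]
print("cradle",cv2.minAreaRect((q[:,:2]*1000).astype(np.float32)))
for y0 in(-.035,-.02,0,.02,.035):
    s=q[np.abs(q[:,1]-y0)<.004]
    r=s[s[:,2]>.050]; t=s[s[:,2]>.063]; print(y0,"ridge x min/max",r[:,0].min().round(4),r[:,0].max().round(4),"top",t[:,0].min().round(4) if len(t) else None,r[:,2].max().round(4))
cv2.imwrite("pics/wrist2.png",cv2.resize(d["image"][:,:,::-1],(640,480)))
E
```

```text
[0.47148938 0.24250595 0.05899161] [-1.23843969  0.15527504  0.133292  ] 9.4
12.025 [ 0.41613279 -0.11831881  0.27982959] [-0.45  -0.448  2.006  0.     1.584  1.494]
cradle ((-14.139884948730469, -1.0574111938476562), (131.64837646484375, 130.4340362548828), 0.0034844086039811373)
-0.035 ridge x min/max -0.0181 0.0107 top -0.0181 0.0684
-0.02 ridge x min/max -0.0181 0.0116 top -0.0181 0.0677
0 ridge x min/max -0.0181 0.0116 top -0.0181 0.0682
0.02 ridge x min/max -0.0181 0.0116 top -0.0181 0.0679
0.035 ridge x min/max -0.0181 0.0107 top -0.0181 0.068
```

View pics/wrist2.png

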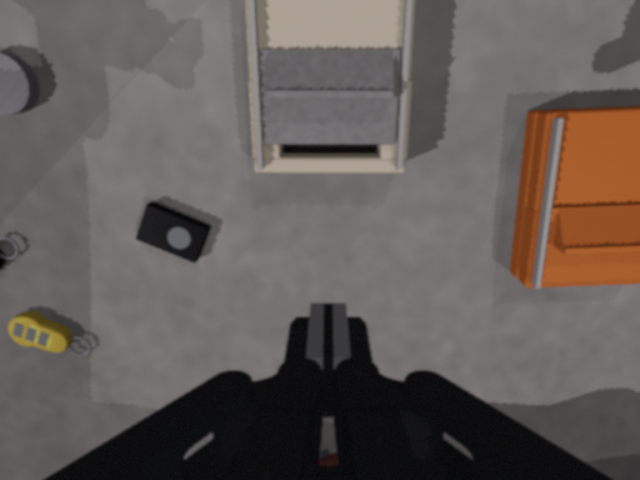

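The wrist view shows the cradle square to the tool: its mouth strip at (330,151), cover at (330,115), ridge front edge at row ~90. Its front edge comes out at -80 mm and its width at 130 mm, as given. The ridge front is at x = -0.018 in the cradle frame, 68 mm high. Pushing now with force monitoring.

```bash
python3 - <<'E'
from h import *
from rig import env, imaging
yaw=-0.374; ex=np.array([np.cos(yaw),np.sin(yaw),0]); ey=np.array([-ex[1],ex[0],0])
c=np.array([0.509,-0.1554,0])-0.001*ey
P=lambda x,z:c+x*ex+[0,0,z]
env.move_l(P(-.055,.20),vel=.2); env.move_l(P(-.055,.078),vel=.1); env.hold(.2)
f0=env.get_contact_force(); print("f0",f0.round(2),env.get_clock())
x=-.055; log=[]; hit=0
while x<.055 and env.get_clock()<40:
    x+=.003; env.move_l(P(x,.078),vel=.04)
    f=env.get_contact_force()-f0; a=(env.get_ee_pos()-c)@ex
    log.append((round(x,3),round(a,4),*f.round(1)))
    if -f@ex>15: break
for l in log[::2]+log[-3:]: print(*l)
print(env.get_clock())
E
```

```text
f0 [0.5  0.15 0.05] 14.25
-0.052 -0.0517 -0.9 0.4 1.1
-0.046 -0.0458 -0.1 -0.8 0.1
-0.04 -0.0398 -0.6 -0.6 -1.0
-0.034 -0.0338 -1.1 -0.0 -0.0
-0.028 -0.0283 -1.9 0.2 -0.1
-0.022 -0.022 -1.9 0.8 -2.1
-0.016 -0.0156 -1.6 -0.7 -1.0
-0.01 -0.0096 -2.3 0.8 -1.5
-0.004 -0.0037 -2.0 0.5 -0.8
0.002 0.0023 -1.6 0.0 -0.8
0.008 0.0083 -1.6 0.7 -1.2
0.014 0.0143 -1.3 0.9 -1.7
0.02 0.0203 -1.0 0.1 -1.2
0.026 0.0229 -15.6 4.3 11.5
0.02 0.0203 -1.0 0.1 -1.2
0.023 0.0226 -5.2 0.6 1.6
0.026 0.0229 -15.6 4.3 11.5
21.0
```

Stopped against a firm 16 N after about 52 mm of travel, consistent with a start value of about 0.018. Backing off, lifting and checking.

```bash
python3 - <<'E'
from h import *
from rig import env, imaging
yaw=-0.374; ex=np.array([np.cos(yaw),np.sin(yaw),0]); ey=np.array([-ex[1],ex[0],0])
c=np.array([0.509,-0.1554,0])-0.001*ey
P=lambda x,z:c+x*ex+[0,0,z]
env.move_l(P(.005,.078),vel=.05); env.move_l(P(.005,.20),vel=.15); env.move_l(P(-.10,.28),vel=.2)
d=imaging.capture("wrist"); np.savez("wrist3.npz",**d); L=(cloud(d)-c)@np.c_[ex,ey,[0,0,1]]
for y0 in(-.035,0,.035):
    s=L[(np.abs(L[...,0])<.09)&(np.abs(L[...,1]-y0)<.004)&(L[...,2]<.08)]
    r=s[s[:,2]>.050]; print("ridge",y0,r[:,0].min().round(4),r[:,0].max().round(4))
m=L[(L[...,2]<.03)&(np.abs(L[...,0]+.036)<.04)&(np.abs(L[...,1])<.055)]
print("bay",np.percentile(m,[1,50,99],axis=0).round(4).tolist(),env.get_clock())
cv2.imwrite("pics/wrist3.png",cv2.resize(d["image"][:,:,::-1],(640,480)))
E
```

```text
ridge -0.035 0.0339 0.0478
ridge 0 0.0339 0.0478
ridge 0.035 0.0339 0.0478
bay [[-0.0663, -0.0429, 0.0196], [-0.0351, 0.0004, 0.0225], [-0.0059, 0.043, 0.0279]] 23.3917
```

View pics/wrist3.png

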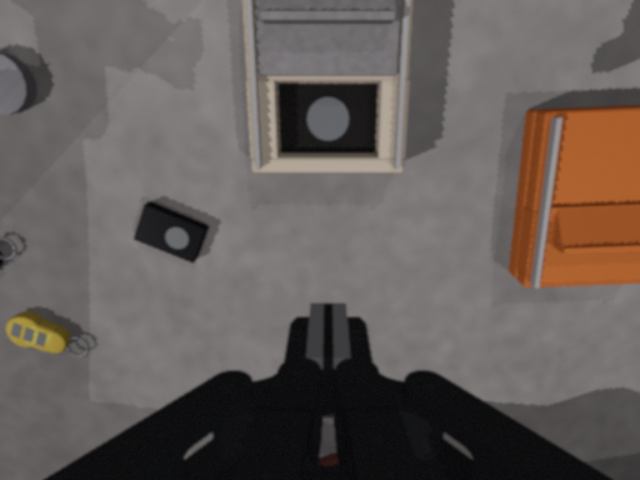

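The bay is fully uncovered: black floor with a grey disc at (328,118), spanning x -66..-6 mm, y ±43 mm, floor 22 mm up. The cover's front edge is behind it. Pointing at its middle, then handing in.

```bash
python3 - <<'E'
from h import *
from rig import env, workorder
yaw=-0.374; ex=np.array([np.cos(yaw),np.sin(yaw),0]); ey=np.array([-ex[1],ex[0],0])
c=np.array([0.509,-0.1554,0])-0.001*ey
P=lambda x,z:c+x*ex+[0,0,z]
env.move_l(P(-.036,.20),vel=.2); env.move_l(P(-.036,.085),vel=.1); env.hold(2.8)
print(env.get_ee_pos(),env.get_contact_force(),env.get_clock())
env.move_l(P(-.036,.28),vel=.15); env.hold(.3)
print(env.get_clock(), workorder.close_job())
E
```

```text
[ 0.4751242  -0.14317961  0.08499415] [-0.53460589  0.2909482  -0.02145723] 28.15
the job is handed in; nothing more can be done
29.9 None
```

I pointed at the car fob for 2.8 s, pushed the cradle's cover back to its stop, pointed at the open bay for 2.8 s, and handed the job in at 29.9 s; no verdict came back.

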